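# Fetch the sample cassette from behind the camera module

## Robot

A 6-joint arm with a two-finger parallel gripper is mounted at the origin on the work surface. World frame = base frame: x ahead of the robot, y to its left, z up, the work surface at z = 0. Lengths are in m, angles in rad, forces in N, time in s.
With the tool pointing down it reaches from about 0.425 to 0.95 m from the base axis. Payload 3.5 kg.
Tool frame: the origin (TCP) lies between the finger pads; the fingertips stand 19 mm ahead of it and the grasp point (between the pads) is the TCP; y points along the fingers, z is the direction in which the jaws open and shut, and the axes are right-handed (so a half turn about y gives the same grasp; the last joint's range is limited). The gripper opens to 85 mm and grips with 20 to 120 N. Pads are 22 mm wide; open, the fingers measure 114 mm over their backs; the gripper's body (76 mm by 85 mm) begins 54 mm behind the grasp point. The pads swing forward as they close: fully open they stand 13 mm farther back than shut.
Start: joints at [-1.369, 0.286, 1.577, -0, 1.279, -0.15], TCP at [0.233, -0.634, 0.222] pointing down, gripper open.
Joint ranges: [-2.77, 2.77], [-0.9, 2.22], [0.21, 2.48], [-1.53, 4.67], [0.24, 2.81], [-2.84, 2.84]. Speed limits (rad/s): [2.79, 2.79, 3.14, 3.14, 3.14, 3.14].

## Interface

Orientations are given as a unit quaternion [x, y, z, w].
In Python, from plant import get_state, read_camera, camera_model, sign_off gives the robot as it stands.
- The arm moves only by the tool carry_out, never from a script. Its argument "moves" is a list of rows, each a list of 7 numbers: the turn, a rotation vector about the tool's x, y, z in rad, then the shift along the tool's x, y, z in m, then the closure, from -1 (fully open) to 1 (shut). In form: [[wx, wy, wz, dx, dy, dz, jaw], ...]. A call has 1 to 10 rows; each row shifts and turns the commanded pose from where the row before left it, along the tool's axes as they then stand; what a row does not reach is not made up. A row lasts 1/8 s, in which the tool goes at most 62.5 mm and 10.7 degrees, less where a joint would pass 70% of its speed; a pose out of reach is approached as far as the arm can. A call is refused whole if a number of a shift passes 0.0625 or a number of a turn 0.188, either way. A call with a gripper value outside its range is refused whole. The fingers move at their own pace and stop on an object; "squeeze" is the grip in N (left out, the last holds). Time passes only in rows, so rows that do not move let the fingers close. It gives the time, the measured TCP pose, the force and the opening at its end, in the units of the state.
- get_state(): the state, without advancing time (a new reading comes with each control period).
- read_camera(name): name is "scene" or "top" or "wrist"; returns the picture (420x560x3 uint8, blue, green, red); there is no depth.
- camera_model(name): a dict with "camera_matrix" (3x3 intrinsics, pixels), "D" ([k1, k2, p1, p2, k3] as OpenCV has them; the pictures are not rectified), "pose" (4x4, takes a point from camera to world coordinates). Camera axes: x right, y down, z forward; pixel columns grow to the right and rows downward; lengths in m; the calibration is good to about 2 mm. A picture is of the moment at which its call begins: read the wrist's pose just before it. camera_model takes no time and is no camera call; for the wrist camera it gives the pose at the moment of the call.
- sign_off(): hands the job in, once; it reports no verdict.
The state is a dict: "time": time; "qpos": joint angles; "dq": joint speeds; "joint_efforts": joint torques, N m; "eef_pos": TCP position; "tcp_rot": TCP orientation; "contact_force": force on the tool from outside, world axes, zero at the start; "wrist_torque": the same for the moment, N m; "opening": opening from 0.0 (shut) to 1.0 (fully open).
Only numpy, scipy, OpenCV 4.12 (cv2) and the standard library are available. Lean on these libraries where they do the work, as an engineer would, in place of code of your own. Each camera call takes 0.05 s, during which the arm holds its last target. There are 200 camera calls.

## Task

Lift the cream-topped camera module out of the gold equipment tray and stand it on the blue mat, draw the blue cassette with the orange handle out from under the clear cover and lay it flat in the white receiving tray, then stand the module back upright and square on its white-outlined place in the gold tray. Set both down gently rather than dropping them, never tip the module over, leave the other things on the bench where they are, and let go of everything.

Things in the scene. Friction and masses are not known exactly. Their poses are not given: they have to be found in the camera images.
- tray: gold tray fixed to the bench, 260 (x) x 160 (y) mm; origin at the centre of its underside, x from its front wall to its back. Floor 4 mm above the bench, walls 5 mm thick, 38 mm high (front wall 22 mm). A fixed flat clear cover closes its rear from x = +22 to +130 mm over the full width, underside 38, top 42 mm above the bench (screw heads to 45 mm)
- place (a point): centre, on the tray's floor, of the white outline (84 x 70 mm outside, flat paint) that marks where the module stands: 60 mm in front (-x) of the tray's origin; axes as the tray's
- module: camera module: aluminium block, cream top, black round window, 70 (x) x 56 (y) x 80 mm tall, about 0.35 kg; starts in the outline, its back face about 8 mm in front of the cassette, which cannot be drawn out while it stands there. Origin at the centre of its underside, z up, x along its 70 mm side
- module_center (a point): centre of the camera module, 40 mm above its underside
- cassette: loose blue slab 80 (x) x 36 (y) x 26 mm, 0.12 kg, upright orange handle 20 (x) x 14 (y) mm at its front, top 66 mm above the underside. Its rear 41 mm lie under the clear cover with 8 mm headroom: slide it 45 mm or more to the tray's front before lifting. Origin on the underside below the handle's middle, x to its rear: slab spans x = -10 to +70 mm
- cassette_handle (a point): point on the handle's middle line, 52 mm above the cassette's underside: pinch it here, across y (14 mm)
- cassette_center (a point): centre of the blue slab, 30 mm behind (+x of) the handle's middle line, 13 mm above the underside
- receiver: white open receiving tray fixed to the bench, 150 (x) x 120 (y) x 20 mm high, walls 4 mm, floor 4 mm; origin at the centre of its underside. It stands left or right of the gold tray
- mat: flat blue mat fixed to the bench, 150 (x) x 130 (y) x 3 mm; origin at the centre of its underside. It lies on the other side of the gold tray from the receiving tray
- dust_cap: bystander, leave alone: grey plastic stepped connector cap, 52 mm across, 32 mm tall; origin at its underside
- screw_cup: bystander, leave alone: small open steel cup, 64 mm across, 40 mm tall; origin at its underside
- wash_bottle: bystander, leave alone: white bottle with red cap, 60 mm across, 150 mm tall; origin at its underside
- driver: bystander, leave alone: orange-handled screwdriver lying on the bench; origin under its middle
- bead_jar: bystander, leave alone: amber jar, 56 mm across, 75 mm tall; origin at its underside
- wrench: bystander, leave alone: steel wrench lying on the bench; origin under its middle
- connector: bystander, leave alone: stepped steel round connector, 44 mm across, 48 mm tall; origin at its underside
Mind the look-alikes: they are no part of the job. Leave any pink look-alike of the module alone.

How it is judged:
By the outcome, as a careful person would: the job done as asked, in the order asked, and still so for the second after the job is handed in, with the robot touching nothing.
It also fails if it takes over 72 s, if anything falls off the work surface, if the arm or the gripper's body presses on something with over 40 N, if the wrist force passes 120 N, or if a joint passes its speed limit or range.

## Working session

There is one attempt and no reset: what is moved stays moved. The work goes in short steps, Python scripts to look and compute and a tool call to move; the robot and the scene stay as the last step left them, time stands still between calls to the robot, and variables do not carry over. Pictures are saved under pics/ and viewed, about 8 in all and at most 12, crops included, and the job is handed in when it is done.

Besides the shell and the picture viewer there is one more tool, called after "Call:" by a JSON object that holds its "method" and its "body". carry_out: Moves the arm, as the interface text tells. Its arguments: {"type":"object","properties":{"moves":{"type":"array","items":{"type":"array","items":{"type":"number"}}},"squeeze":{"type":"number"}},"required":["moves"]}

```bash
ls; mkdir -p pics; cat > h.py <<'E'
import numpy as np, cv2
from plant import get_state, read_camera, camera_model, sign_off
from scipy.spatial.transform import Rotation as R
def ray(m,uv,z):
    K=np.array(m["camera_matrix"]);D=np.array(m["D"]);P=np.array(m["pose"])
    n=cv2.undistortPoints(np.array(uv,float).reshape(-1,1,2),K,D).reshape(-1,2)
    d=np.c_[n,np.ones(len(n))]@P[:3,:3].T;o=P[:3,3]
    return o+d*((np.broadcast_to(z,len(n))-o[2])/d[:,2])[:,None]
def proj(m,X):
    P=np.linalg.inv(np.array(m["pose"]))
    return cv2.projectPoints(np.array(X,float).reshape(-1,3),cv2.Rodrigues(P[:3,:3])[0],P[:3,3],np.array(m["camera_matrix"]),np.array(m["D"]))[0].reshape(-1,2)
E
python3 - <<'E'
from h import *
import json
for n in("top","scene"):
    cv2.imwrite(f"pics/{n}0.png",read_camera(n)); m=camera_model(n); print(n,np.round(m["pose"],3).tolist(),np.round(m["camera_matrix"],1).tolist(),m["D"])
s=get_state();print(s)
E
```

```text
pics
top [[-0.021, -0.99, 0.137, 0.424], [-1.0, 0.02, -0.009, -0.009], [0.006, -0.137, -0.991, 1.181], [0.0, 0.0, 0.0, 1.0]] [[481.3, 0.0, 285.3], [0.0, 481.3, 200.5], [0.0, 0.0, 1.0]] [-0.13697082  0.          0.          0.          0.        ]
scene [[0.096, 0.69, -0.717, 1.472], [0.995, -0.054, 0.082, -0.105], [0.018, -0.722, -0.692, 0.928], [0.0, 0.0, 0.0, 1.0]] [[504.7, 0.0, 282.6], [0.0, 504.7, 206.6], [0.0, 0.0, 1.0]] [0.02594272 0.         0.         0.         0.        ]
{'time': 0.1, 'qpos': array([-1.36899272e+00,  2.87122637e-01,  1.57808609e+00,  3.51040709e-05,
        1.27865704e+00, -1.49999871e-01]), 'dq': array([-0.00175309, -0.0037733 , -0.00398002,  0.00164126, -0.00022429,
        0.00039972]), 'joint_efforts': array([ 9.04659792e-04, -4.07294941e+01, -2.93698132e+01, -1.70686926e-04,
        3.41335632e-03,  2.86850160e-06]), 'eef_pos': array([ 0.23250329, -0.63299958,  0.22062513]), 'tcp_rot': array([-0.12374621,  0.6969994 , -0.69539199,  0.12372833]), 'contact_force': array([-0.23508058,  0.71722326,  0.29675049]), 'wrist_torque': array([-0.01480619, -0.05620445,  0.02882973]), 'opening': 1.000330501324109}
```

View pics/top0.png

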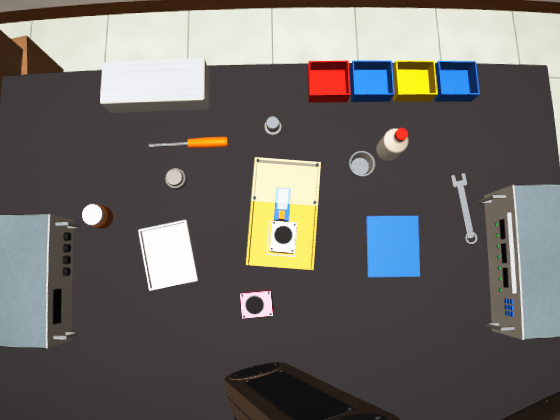

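View pics/scene0.png

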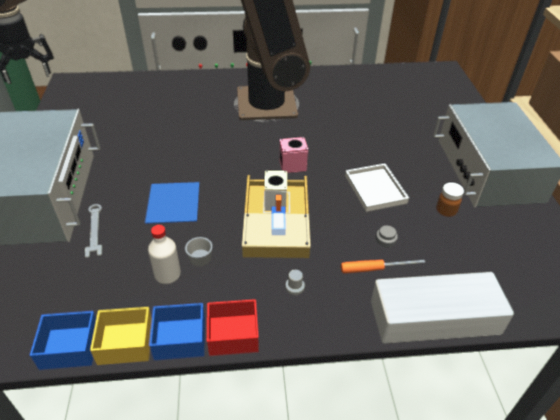

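The top view shows the gold tray around (284,213), with the cream module at (283,236) and the blue/orange cassette at (283,203). The mat is at (393,246) and the receiver at (168,255).

Things that could be mistaken for the targets:
- **Module:** the pink block at (256,304) is a decoy. I choose the cream one at (283,236), inside the gold tray.
- **Receiver:** the white box at (155,85) is a decoy. I choose the open tray at (168,255).
- **Mat:** the blue bins at (372,80) and (457,80) are not the mat.

I'll check the choice in a close crop.

```bash
python3 - <<'E'
from h import *
im=cv2.imread("pics/top0.png")
a=cv2.resize(im[150:280,238:332],None,fx=4.5,fy=4.5,interpolation=cv2.INTER_CUBIC)
b=cv2.resize(im[213:298,132:206],None,fx=4.5,fy=4.5,interpolation=cv2.INTER_CUBIC)
b=cv2.copyMakeBorder(b,0,a.shape[0]-b.shape[0],0,0,cv2.BORDER_CONSTANT)
cv2.imwrite("pics/crop1.png",np.hstack([a,b]));print(a.shape,b.shape)
m=camera_model("top")
# mat + receiver by colour
hsv=cv2.cvtColor(im,cv2.COLOR_BGR2HSV)
mk=np.zeros(im.shape[:2],np.uint8);mk[200:300,350:440]=cv2.inRange(hsv,(95,120,60),(125,255,255))[200:300,350:440]
c=max(cv2.findContours(mk,0,1)[0],key=cv2.contourArea);q=cv2.boxPoints(cv2.minAreaRect(c));w=ray(m,q,.003);print("mat",w.round(3).tolist(),w.mean(0),np.linalg.norm(np.diff(w,axis=0),axis=1))
mk[:]=0;mk[210:300,130:206]=cv2.inRange(hsv,(0,0,110),(180,70,255))[210:300,130:206]
c=max(cv2.findContours(mk,0,1)[0],key=cv2.contourArea);q=cv2.boxPoints(cv2.minAreaRect(c));w=ray(m,q,.02);print("rec",w.round(3).tolist(),w.mean(0),np.linalg.norm(np.diff(w,axis=0),axis=1))
E
```

```text
(585, 423, 3) (585, 333, 3)
mat [[0.544, -0.217, 0.003], [0.544, -0.35, 0.003], [0.393, -0.346, 0.003], [0.394, -0.215, 0.003]] [ 0.46888436 -0.28222679  0.003     ] [0.13310215 0.15142784 0.13126721]
rec [[0.524, 0.346, 0.02], [0.545, 0.223, 0.02], [0.393, 0.194, 0.02], [0.372, 0.315, 0.02]] [0.45851623 0.2693819  0.02      ] [0.1244724  0.15419969 0.12259298]
```

View pics/crop1.png

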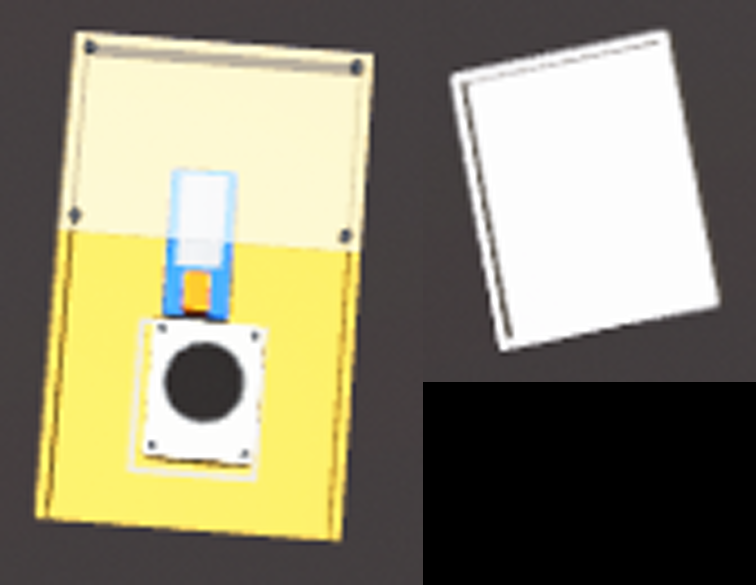

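The crop confirms the cream-topped module with its black window inside the white outline, at crop (204,390). The cassette's orange handle is at crop (196,290), with its slab running under the cover. The receiver is an empty open tray.

```bash
python3 - <<'E'
from h import *
m=camera_model("top")
f=lambda p:(np.array(p)+.5)/4.5-.5+[238,150]
def show(n,p,z):
    w=ray(m,f(p),z);print(n,w.round(4).tolist(),"c",w.mean(0).round(4));return w
w=show("cover",[(75,31),(373,53),(361,250),(60,230)],.042)
print(np.degrees(np.arctan2(*(w[0]-w[3])[[1,0]])),np.degrees(np.arctan2(*(w[0]-w[1])[[1,0]]))-90)
w=show("front",[(36,518),(341,541)],.038);print(np.degrees(np.arctan2(*(w[0]-w[1])[[1,0]]))-90)
w=show("module",[(149,316),(268,325),(253,467),(141,457)],.084);print(np.linalg.norm(np.diff(w,axis=0),axis=1),np.degrees(np.arctan2(*(w[0]-w[3])[[1,0]])),np.degrees(np.arctan2(*(w[0]-w[1])[[1,0]]))-90)
show("window",[(204,382)],.084)
show("handle top",[(184,268),(210,270),(209,312),(182,310)],.070)
show("slab",[(172,170),(236,173),(227,320),(164,314)],.03)
s=get_state();P=np.array(camera_model("wrist")["pose"]);Rt=R.from_quat(s["tcp_rot"]).as_matrix()
print("Rtool",Rt.round(3).tolist());print("cam in tool",(Rt.T@P[:3,:3]).round(3).tolist(),(Rt.T@(P[:3,3]-s["eef_pos"])).round(4),camera_model("wrist")["camera_matrix"])
E
```

```text
cover [[0.6906, 0.0537, 0.042], [0.6754, -0.1065, 0.042], [0.5687, -0.0967, 0.042], [0.5826, 0.0628, 0.042]] c [ 0.6293 -0.0217  0.042 ]
-4.868150876149618 -5.436722254320543
front [[0.4309, 0.0776, 0.038], [0.4156, -0.0821, 0.038]] c [ 0.4233 -0.0022  0.038 ]
-5.469954295339008
module [[0.5317, 0.0154, 0.084], [0.5259, -0.045, 0.084], [0.4541, -0.0357, 0.084], [0.4603, 0.0207, 0.084]] c [ 0.493  -0.0111  0.084 ]
[0.06069614 0.07238941 0.05675403] -4.231687675292276 -5.50856478778789
window [[0.4976, -0.0119, 0.084]] c [ 0.4976 -0.0119  0.084 ]
handle top [[0.5576, -0.0028, 0.07], [0.5563, -0.0162, 0.07], [0.5345, -0.0152, 0.07], [0.5358, -0.0013, 0.07]] c [ 0.5461 -0.0089  0.07  ]
slab [[0.6157, 0.0029, 0.03], [0.6134, -0.0315, 0.03], [0.534, -0.0249, 0.03], [0.5379, 0.0086, 0.03]] c [ 0.5752 -0.0112  0.03  ]
Rtool [[-0.939, -0.0, 0.345], [-0.345, 0.002, -0.939], [-0.0, -1.0, -0.002]]
cam in tool [[-0.001, 0.95, 0.313], [0.0, -0.313, 0.95], [1.0, 0.001, 0.0]] [-0.0797 -0.1501  0.    ] [[310.91208773   0.         283.48243354]
 [  0.         310.91208773 211.24402938]
 [  0.           0.           1.        ]]
```

Call:
{"method": "carry_out", "body": {"moves": [[0,0.148,0,0,-0.02,0,-1],[0,0.148,0,0,-0.02,0,-1],[0,0.148,0,0,-0.02,0,-1],[0,0,0,-0.018,0,-0.058,-1],[0,0,0,-0.018,0,-0.058,-1],[0,0,0,-0.018,0,-0.058,-1],[0,0,0,-0.018,0,-0.058,-1],[0,0,0,-0.018,0,-0.058,-1],[0,0,0,-0.018,0,-0.058,-1],[0,0,0,-0.018,0,-0.058,-1]]}}

```text
time: 1.35
eef_pos: [0.3956, -0.2389, 0.2815]
tcp_rot: [0.033, 0.706, -0.706, -0.033]
contact_force: [1.2, -0.7, -0.4]
opening: 1.001
```

Call:
{"method": "carry_out", "body": {"moves": [[0,0,0,-0.018,0,-0.058,-1],[0,0,0,-0.018,0,-0.058,-1],[0,0,0,-0.018,0,-0.058,-1],[0,0,0,-0.025,0,-0.058,-1],[0,0,0,0,0,0,-1],[0,0,0,0,0,0,-1],[0,0,0,0,0,0,-1]]}}

```text
time: 2.22
eef_pos: [0.4948, -0.0189, 0.2817]
tcp_rot: [-0.033, -0.706, 0.706, 0.033]
contact_force: [0.1, -0.2, 0.0]
opening: 0.998
```

```bash
cat >> h.py <<'E'
def snap(name="wrist",fn=None):
    m=camera_model(name);im=read_camera(name)
    if fn: cv2.imwrite("pics/"+fn,im); np.save("pics/"+fn+".npy",m,allow_pickle=True)
    return m,im
def load(fn): return np.load("pics/"+fn+".npy",allow_pickle=True).item(),cv2.imread("pics/"+fn)
E
python3 -c "
from h import *
snap('wrist','w1.png');m=camera_model('wrist');print(m['D'],np.round(m['pose'],3).tolist())"
```

```text
[-0.00475242  0.          0.          0.          0.        ] [[-0.094, -0.946, -0.312, 0.574], [-0.996, 0.089, 0.029, -0.027], [0.0, 0.313, -0.95, 0.432], [0.0, 0.0, 0.0, 1.0]]
```

View pics/w1.png

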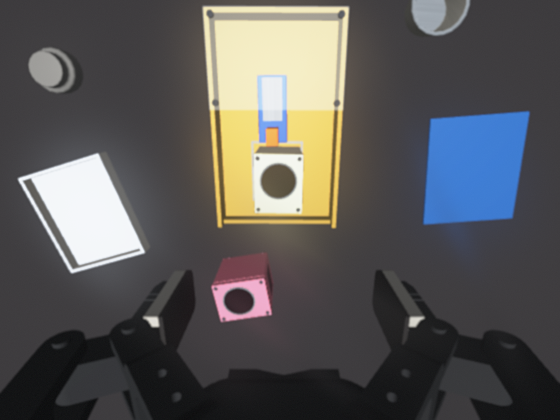

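The wrist view shows the tray squarely, with the module top at about (278,181), the handle at (272,136), the receiver at (85,212), the mat at (476,168), and the pink decoy at (242,297). Next I'll measure the module, outline, and handle by colour.

```bash
python3 - <<'E'
from h import *
m,im=load("w1.png");hsv=cv2.cvtColor(im,cv2.COLOR_BGR2HSV)
def rect(n,mask,roi,z,ax=None):
    y0,y1,x0,x1=roi;k=np.zeros(mask.shape,np.uint8);k[y0:y1,x0:x1]=mask[y0:y1,x0:x1]
    c=max(cv2.findContours(k,0,cv2.CHAIN_APPROX_NONE)[0],key=cv2.contourArea).reshape(-1,2)
    w=ray(m,c,z)[:,:2]*1000;(cx,cy),(a,b),t=cv2.minAreaRect(w.astype(np.float32))
    print(n,"c",round(cx,1),round(cy,1),"size",round(a,1),round(b,1),"ang",round(t,2),"px",c.min(0),c.max(0))
S,V=hsv[...,1],hsv[...,2]
rect("module",((S<60)&(V>150)).astype(np.uint8),(140,222,245,312),.084)
rect("handle",cv2.inRange(hsv,(5,150,100),(16,255,255)),(115,150,255,290),.070)
rect("mat",cv2.inRange(hsv,(100,120,60),(125,255,255)),(100,240,400,540),.003)
rect("rec",((S<70)&(V>110)).astype(np.uint8),(140,290,10,160),.02)
t=cv2.resize(im[0:240,195:360],None,fx=3.4,fy=2.5) 
a=cv2.resize(im[120:235,205:350],None,fx=5,fy=5,interpolation=cv2.INTER_CUBIC);cv2.imwrite("pics/crop2.png",a);print(a.shape)
w=ray(m,[(205,8),(349,8)],.042);print(w)
E
```

```text
module c 500.6 -12.4 size 57.1 84.3 ang 84.47 px [251 140] [302 213]
handle c 554.4 -11.3 size 10.2 1.1 ang 84.63 px [267 128] [276 129]
mat c 467.9 -282.2 size 132.1 151.6 ang 89.01 px [423 111] [529 224]
rec c 457.2 266.2 size 153.3 124.4 ang 10.83 px [ 17 153] [145 273]
(575, 725, 3)
[[ 0.68596536  0.04849427  0.042     ]
 [ 0.67132357 -0.10745761  0.042     ]]
```

View pics/crop2.png

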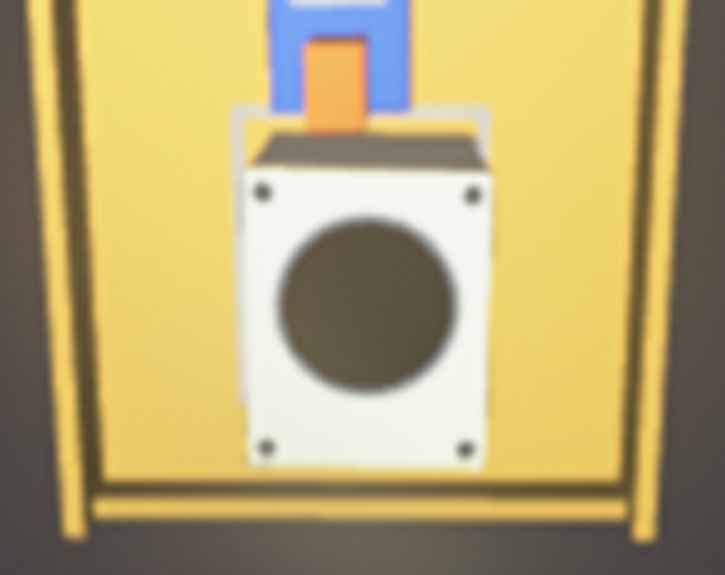

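The crop shows the module top corners at (244,168), (492,171), (485,467) and (250,467). The outline's back corners are at (233,106) and (490,106), and the tray's side walls end at (63,540) and (655,540).

```bash
python3 - <<'E'
from h import *
m,_=load("w1.png")
f=lambda p:(np.array(p)+.5)/5-.5+[205,120]
def show(n,p,z):
    w=ray(m,f(p),z)*1000;d=(w[0]-w[1])
    print(n,w[:,:2].round(1).tolist(),"c",w.mean(0).round(1)[:2],"len",np.linalg.norm(d).round(1),"yaw",(np.degrees(np.arctan2(d[1],d[0]))-90).round(2));return w
w=show("module",[(244,168),(492,171),(485,467),(250,467)],.084)
show("outline back",[(233,106),(490,106)],.004)
show("walls front",[(63,540),(655,540)],.038)
show("front wall outer top",[(90,519),(628,520)],.022)
show("handle rear top",[(305,37),(368,37)],.070)
show("slab front",[(271,111),(410,111)],.03)
E
```

```text
module [[530.6, 10.9], [524.8, -43.9], [455.8, -37.1], [461.0, 18.1]] c [493.1 -13. ] len 55.0 yaw -6.06
outline back [[537.4, 20.4], [530.9, -48.6]] c [534.1 -14.1] len 69.3 yaw -5.37
walls front [[430.0, 77.1], [415.0, -82.8]] c [422.5  -2.9] len 160.7 yaw -5.38
front wall outer top [[429.7, 72.8], [415.3, -77.8]] c [422.5  -2.5] len 151.3 yaw -5.49
handle rear top [[556.6, -4.9], [555.3, -19.0]] c [556.  -11.9] len 14.2 yaw -5.37
slab front [[537.5, 8.1], [534.2, -27.0]] c [535.8  -9.4] len 35.2 yaw -5.37
```

Call:
{"method": "carry_out", "body": {"moves": [[0,0,0,0.002,0.04,-0.006,-1],[0,0,0,0,0.05,0,-1],[0,0,0,0,0.04,0,-1],[0,0,0,0,0.03,0,-1],[0,0,0,0,0.03,0,-1],[0,0,0,0,0.02,0,-1],[0,0,0,0,0.012,0,-1],[0,0,0,0,0,0,-1],[0,0,0,0,0,0,-1]]}}

```text
time: 3.4
eef_pos: [0.4945, -0.0121, 0.0609]
tcp_rot: [-0.033, -0.706, 0.706, 0.032]
contact_force: [0.6, -1.1, -0.2]
opening: 0.996
```

Call:
{"method": "carry_out", "body": {"moves": [[0,0,0,0,0,0,-0.2],[0,0,0,0,0,0,0.0],[0,0,0,0,0,0,0.2],[0,0,0,0,0,0,0.4],[0,0,0,0,0,0,0.6],[0,0,0,0,0,0,1],[0,0,0,0,0,0,1],[0,0,0,0,0,0,1]], "squeeze": 40}}

```text
time: 4.4
eef_pos: [0.4946, -0.012, 0.061]
tcp_rot: [-0.033, -0.706, 0.707, 0.032]
contact_force: [-1.1, -2.4, 6.7]
opening: 0.642
```

Call:
{"method": "carry_out", "body": {"moves": [[0,0,0,0,-0.004,0,1],[0,0,0,0,-0.012,0,1],[0,0,0,0,-0.025,0,1],[0,0,0,0,-0.03,0,1],[0,0,0,0,-0.025,0,1],[0,0,0,0,-0.014,0,1],[0,0,0,0,0,0,1]]}}

```text
time: 5.28
eef_pos: [0.4941, -0.0116, 0.1707]
tcp_rot: [-0.033, -0.706, 0.706, 0.032]
contact_force: [-0.5, 0.1, -4.2]
opening: 0.645
```

Call:
{"method": "carry_out", "body": {"moves": [[0,0,0,0,0,0.012,1],[0,0,0,0,0,0.03,1],[0,0,0,0,0,0.04,1],[0,0,0,0,0,0.045,1],[0,0,0,0,0,0.045,1],[0,0,0,0,0,0.04,1],[0,0,0,0,0,0.03,1],[0,0,0,0,0,0.02,1],[0,0,0,0,0,0.009,1],[0,0,0,0,0,0,1]]}}

```text
time: 6.52
eef_pos: [0.4686, -0.2813, 0.1694]
tcp_rot: [0.032, 0.707, -0.706, -0.033]
contact_force: [-0.7, -0.6, -3.0]
opening: 0.642
```

Call:
{"method": "carry_out", "body": {"moves": [[0,0,0,0,0.015,0,1],[0,0,0,0,0.025,0,1],[0,0,0,0,0.025,0,1],[0,0,0,0,0.02,0,1],[0,0,0,0,0.013,0,1],[0,0,0,0,0.005,0,1],[0,0,0,0,0,0,1],[0,0,0,0,0,0,1]]}}

```text
time: 7.52
eef_pos: [0.4694, -0.282, 0.0679]
tcp_rot: [-0.033, -0.706, 0.707, 0.032]
contact_force: [-0.0, 0.5, -3.5]
opening: 0.643
```

Call:
{"method": "carry_out", "body": {"moves": [[0,0,0,0,0.002,0,1],[0,0,0,0,0.002,0,1],[0,0,0,0,0.0015,0,1],[0,0,0,0,0,0,1],[0,0,0,0,0,0,1]]}}

```text
time: 8.15
eef_pos: [0.4688, -0.2815, 0.0614]
tcp_rot: [0.033, 0.706, -0.706, -0.033]
contact_force: [0.3, -0.6, -3.5]
opening: 0.641
```

Call:
{"method": "carry_out", "body": {"moves": [[0,0,0,0,0.001,0,1],[0,0,0,0,0.001,0,1],[0,0,0,0,0,0,1],[0,0,0,0,0,0,1]]}}

```text
time: 8.65
eef_pos: [0.4689, -0.2816, 0.06]
tcp_rot: [-0.033, -0.706, 0.706, 0.033]
contact_force: [-2.4, 0.3, 1.8]
opening: 0.644
```

Call:
{"method": "carry_out", "body": {"moves": [[0,0,0,0,0,0,0.1],[0,0,0,0,0,0,-0.2],[0,0,0,0,0,0,-0.6],[0,0,0,0,0,0,-1],[0,0,0,0,0,0,-1],[0,0,0,0,0,0,-1],[0,0,0,0,-0.015,0,-1],[0,0,0,0,-0.03,0,-1],[0,0,0,0,-0.04,0,-1],[0,0,0,0,-0.04,0,-1]]}}

```text
time: 9.9
eef_pos: [0.4689, -0.2815, 0.1867]
tcp_rot: [-0.033, -0.706, 0.707, 0.032]
contact_force: [-0.3, -0.3, 0.4]
opening: 1.0
```

Call:
{"method": "carry_out", "body": {"moves": [[0,0,0,0,-0.04,0,-1],[0,0,0,0,-0.03,-0.03,-1],[0,0,0,0,-0.02,-0.045,-1],[0,0,0,0,0,-0.05,-1],[0,0,0,0,0,-0.05,-1],[0,0,0,0,0,-0.045,-1],[0,0,0,0,0,-0.03,-1],[0,0,0,0,0,-0.018,-1],[0,0,0,0,0,0,-1],[0,0,0,0,0,0,-1]]}}

```text
time: 11.15
eef_pos: [0.4935, -0.0154, 0.2746]
tcp_rot: [-0.033, -0.706, 0.707, 0.033]
contact_force: [0.4, -0.8, -0.3]
opening: 1.004
```

```bash
python3 - <<'E'
from h import *
m,im=snap('wrist','w2.png');print(get_state()["eef_pos"],get_state()["opening"])
cv2.imwrite("pics/w2v.png",np.vstack([cv2.resize(im[0:250,200:360],None,fx=2.4,fy=2.4,interpolation=cv2.INTER_CUBIC)]))
a=cv2.resize(im[0:240,195:355],None,fx=2.4,fy=2.4,interpolation=cv2.INTER_CUBIC)
b=cv2.resize(im[80:260,380:540],None,fx=2.4,fy=2.4,interpolation=cv2.INTER_CUBIC)
b=cv2.copyMakeBorder(b,0,a.shape[0]-b.shape[0],0,0,cv2.BORDER_CONSTANT);v=np.hstack([a,b]);cv2.imwrite("pics/w2v.png",v);print(v.shape,a.shape)
E
```

```text
[ 0.49347891 -0.01560115  0.27450083] 1.0017230982066698
(576, 768, 3) (576, 384, 3)
```

View pics/w2v.png

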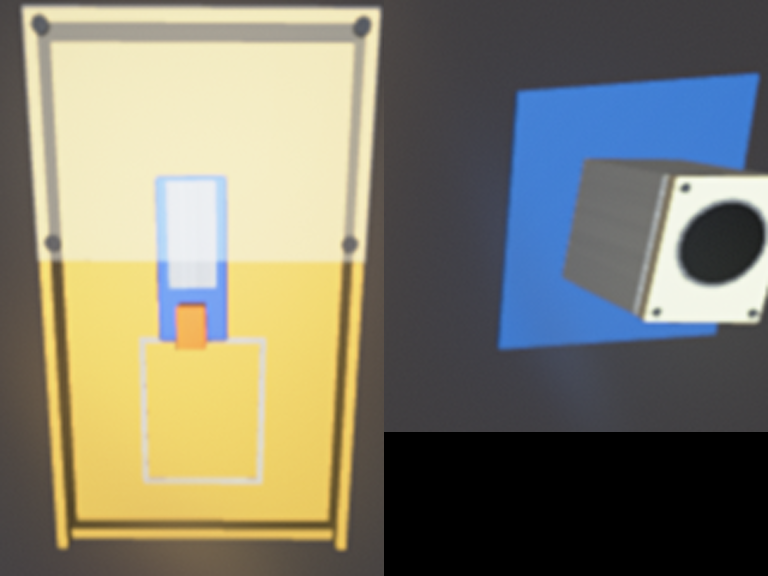

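The module stands upright on the mat. The outline's corners are clear at about (139,339), (266,339), (264,483) and (145,483), and the handle spans (177..206, 303..349).

```bash
python3 - <<'E'
from h import *
m,im=load("w2.png")
f=lambda p:(np.array(p)+.5)/2.4-.5+[195,0]
def show(n,p,z):
    w=ray(m,f(p),z)*1000;d=(w[0]-w[1])
    print(n,w[:,:2].round(1).tolist(),"c",w.mean(0).round(1)[:2],"len",np.linalg.norm(d).round(1),"yaw",(np.degrees(np.arctan2(d[1],d[0]))-90).round(2));return w
show("outline",[(139,338),(267,338),(264,484),(144,484)],.004)
show("handle top",[(177,304),(206,304),(206,349),(177,349)],.070)
show("slab front",[(159,341),(227,341)],.030)
show("slab rear",[(155,176),(227,176)],.030)
show("walls front",[(57,549),(347,549)],.038)
# refined outline: white pixels in tray floor
hsv=cv2.cvtColor(im,cv2.COLOR_BGR2HSV);k=np.zeros(im.shape[:2],np.uint8)
k[135:208,250:309]=((hsv[...,1]<85)&(hsv[...,2]>120))[135:208,250:309]
c=np.argwhere(k)[:,::-1];w=(ray(m,c,.004)[:,:2]*1000).astype(np.float32);print(len(c),cv2.minAreaRect(w))
k[:]=0;k[115:150,260:290]=cv2.inRange(hsv,(3,120,120),(17,255,255))[115:150,260:290]
c=np.argwhere(k)[:,::-1];w=(ray(m,c,.07)[:,:2]*1000).astype(np.float32);print(len(c),cv2.minAreaRect(w),w.mean(0))
E
```

```text
outline [[537.0, 21.1], [530.5, -49.3], [446.8, -41.6], [453.3, 28.6]] c [491.9 -10.3] len 70.7 yaw -5.3
handle top [[556.2, -5.0], [555.0, -18.3], [534.7, -16.4], [536.0, -2.8]] c [545.5 -10.6] len 13.3 yaw -5.3
slab front [[536.8, 8.3], [533.5, -26.9]] c [535.1  -9.3] len 35.3 yaw -5.3
slab rear [[615.2, 1.2], [611.9, -33.7]] c [613.5 -16.2] len 35.0 yaw -5.29
walls front [[430.1, 77.1], [415.2, -83.4]] c [422.6  -3.1] len 161.2 yaw -5.31
593 ((495.80340576171875, -9.942737579345703), (70.74884033203125, 90.63380432128906), 84.69216918945312)
68 ((545.7891845703125, -10.612905502319336), (12.323124885559082, 18.441883087158203), 84.50709533691406) [546.35266 -11.13138]
```

Call:
{"method": "carry_out", "body": {"moves": [[0,0,0,-0.026,0,-0.005,-1],[0,0,0,-0.026,0.02,-0.005,-1],[0,0,0,0,0.04,0,-1],[0,0,0,0,0.04,0,-1],[0,0,0,0,0.04,0,-1],[0,0,0,0,0.03,0,-1],[0,0,0,0,0.02,0,-1],[0,0,0,0,0.016,0,-1],[0,0,0,0,0.011,0,-1],[0,0,0,0,0,0,-1]]}}

```text
time: 12.45
eef_pos: [0.5458, -0.0097, 0.0568]
tcp_rot: [0.032, 0.706, -0.706, -0.033]
contact_force: [-0.8, 0.4, 0.6]
opening: 1.0
```

Call:
{"method": "carry_out", "body": {"moves": [[0,0,0,0,0,0,0],[0,0,0,0,0,0,0.2],[0,0,0,0,0,0,0.4],[0,0,0,0,0,0,0.5],[0,0,0,0,0,0,0.6],[0,0,0,0,0,0,0.7],[0,0,0,0,0,0,0.8],[0,0,0,0,0,0,1],[0,0,0,0,0,0,1],[0,0,0,0,0,0,1]]}}

```text
time: 13.7
eef_pos: [0.5462, -0.0095, 0.0576]
tcp_rot: [-0.033, -0.706, 0.706, 0.033]
contact_force: [-1.2, -0.2, 1.5]
opening: 0.138
```

Call:
{"method": "carry_out", "body": {"moves": [[0,0,0,0.003,0,0,1],[0,0,0,0.007,0,0,1],[0,0,0,0.01,0,0,1],[0,0,0,0.012,0,0,1],[0,0,0,0.012,0,0,1],[0,0,0,0.01,0,0,1],[0,0,0,0.004,0,0,1],[0,0,0,0,0,0,1],[0,0,0,0,0,0,1]]}}

```text
time: 14.82
eef_pos: [0.4885, -0.0042, 0.0575]
tcp_rot: [-0.032, -0.706, 0.706, 0.033]
contact_force: [0.0, -1.9, 3.1]
opening: 0.142
```

Call:
{"method": "carry_out", "body": {"moves": [[0,0,0,0,-0.004,0,1],[0,0,0,0,-0.012,0,1],[0,0,0,0,-0.025,0,1],[0,0,0,0,-0.03,0,1],[0,0,0,0,-0.02,0,1],[0,0,0,0,-0.009,0,1],[0,0,0,0,0,0,1],[0,0,0,0,0,0,1]]}}

```text
time: 15.82
eef_pos: [0.4875, -0.0039, 0.1562]
tcp_rot: [0.032, 0.707, -0.706, -0.033]
contact_force: [-0.1, 0.8, -1.8]
opening: 0.143
```

```bash
python3 - <<'E'
from h import *
m,im=snap('wrist','w3.png');m2,i2=snap('scene','s3.png')
a=cv2.resize(im,(400,300));b=cv2.resize(i2[120:270,130:430],(400,200),interpolation=cv2.INTER_CUBIC);b=cv2.copyMakeBorder(b,0,100,0,0,cv2.BORDER_CONSTANT)
cv2.imwrite("pics/v3.png",np.hstack([a,b]))
E
```

```text
(no output)
```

View pics/v3.png

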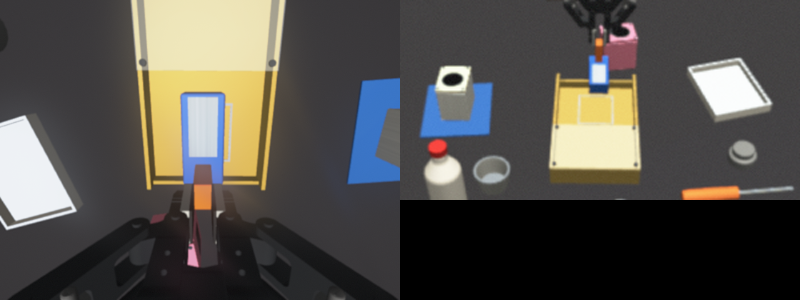

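The cassette is held level, clear of the cover, and the module still stands on the mat.

Call:
{"method": "carry_out", "body": {"moves": [[0,0,0,0.004,0,-0.012,1],[0,0,0,0.009,0,-0.028,1],[0,0,0,0.012,0,-0.037,1],[0,0,0,0.015,0,-0.046,1],[0,0,0,0.015,0,-0.046,1],[0,0,0,0.012,0,-0.037,1],[0,0,0,0.009,0,-0.03,1],[0,0,0,0.006,0,-0.017,1],[0,0,0,0.002,0,-0.007,1],[0,0,0,0,0,0,1]]}}

```text
time: 17.18
eef_pos: [0.4287, 0.2624, 0.1573]
tcp_rot: [-0.032, -0.706, 0.707, 0.033]
contact_force: [0.1, -1.2, -1.8]
opening: 0.14
```

Call:
{"method": "carry_out", "body": {"moves": [[0,-0.04,0,0,0,0,1],[0,-0.08,0,0,0,0,1],[0,-0.08,0,0,0,0,1],[0,-0.06,0,0,0,0,1],[0,-0.021,0,0,0,0,1],[0,0,0,0,0.01,0,1],[0,0,0,0,0.025,0,1],[0,0,0,0,0.025,0,1],[0,0,0,0,0.01,0,1],[0,0,0,0,0,0,1]]}}

```text
time: 18.42
eef_pos: [0.4281, 0.2622, 0.0865]
tcp_rot: [0.067, -0.704, 0.704, -0.066]
contact_force: [0.1, -0.5, -1.8]
opening: 0.144
```

Call:
{"method": "carry_out", "body": {"moves": [[0,0,0,0,0.01,0,1],[0,0,0,0,0.009,0,1],[0,0,0,0,0.004,0,1],[0,0,0,0,0.002,0,1],[0,0,0,0,0.001,0,1],[0,0,0,0,0.001,0,1],[0,0,0,0,0,0,1],[0,0,0,0,0,0,1]]}}

```text
time: 19.42
eef_pos: [0.4288, 0.2625, 0.0606]
tcp_rot: [-0.067, 0.704, -0.704, 0.067]
contact_force: [0.4, 1.2, -1.0]
opening: 0.14
```

Call:
{"method": "carry_out", "body": {"moves": [[0,0,0,0,0.001,0,1],[0,0,0,0,0.001,0,1],[0,0,0,0,0,0,1],[0,0,0,0,0,0,1]]}}

```text
time: 19.92
eef_pos: [0.4287, 0.2625, 0.0584]
tcp_rot: [-0.067, 0.704, -0.704, 0.067]
contact_force: [0.4, 0.2, -2.2]
opening: 0.139
```

Call:
{"method": "carry_out", "body": {"moves": [[0,0,0,0,0.001,0,1],[0,0,0,0,0.0005,0,1],[0,0,0,0,0,0,1],[0,0,0,0,0,0,1]]}}

```text
time: 20.42
eef_pos: [0.4287, 0.2625, 0.0575]
tcp_rot: [0.067, -0.704, 0.704, -0.067]
contact_force: [-2.9, -1.7, 5.7]
opening: 0.14
```

Call:
{"method": "carry_out", "body": {"moves": [[0,0,0,0,0,0,0.6],[0,0,0,0,0,0,0.4],[0,0,0,0,0,0,0],[0,0,0,0,0,0,-1],[0,0,0,0,0,0,-1],[0,0,0,0,0,0,-1],[0,0,0,0,-0.02,0,-1],[0,0,0,0,-0.04,0,-1],[0,0,0,0,-0.05,0,-1],[0,0,0,0,-0.05,0,-1]]}}

```text
time: 21.68
eef_pos: [0.4284, 0.2624, 0.2183]
tcp_rot: [0.067, -0.704, 0.704, -0.067]
contact_force: [0.4, -1.2, -0.2]
opening: 0.999
```

Call:
{"method": "carry_out", "body": {"moves": [[0,0.07,0,0,-0.03,0,-1],[0,0.11,0,0,-0.02,0,-1],[0,0.101,0,0,-0.01,0,-1],[0,0,0,-0.012,0,0.04,-1],[0,0,0,-0.012,0,0.055,-1],[0,0,0,-0.012,0,0.06,-1],[0,0,0,-0.012,0,0.06,-1],[0,0,0,-0.012,0,0.06,-1],[0,0,0,0,0,0,-1],[0,0,0,0,0,0,-1]]}}

```text
time: 22.92
eef_pos: [0.463, -0.0167, 0.2768]
tcp_rot: [0.033, 0.707, -0.706, -0.033]
contact_force: [-0.3, -0.6, 0.1]
opening: 1.001
```

```bash
python3 - <<'E'
from h import *
m,im=snap('wrist','w4.png');m2,i2=snap('top','t4.png');print(get_state()["eef_pos"])
a=cv2.resize(im,(400,300));b=cv2.resize(i2[140:340,130:430],(400,267),interpolation=cv2.INTER_CUBIC);b=cv2.copyMakeBorder(b,0,33,0,0,cv2.BORDER_CONSTANT)
cv2.imwrite("pics/v4.png",np.hstack([a,b]))
E
```

```text
[ 0.46299035 -0.01562933  0.27682153]
```

View pics/v4.png

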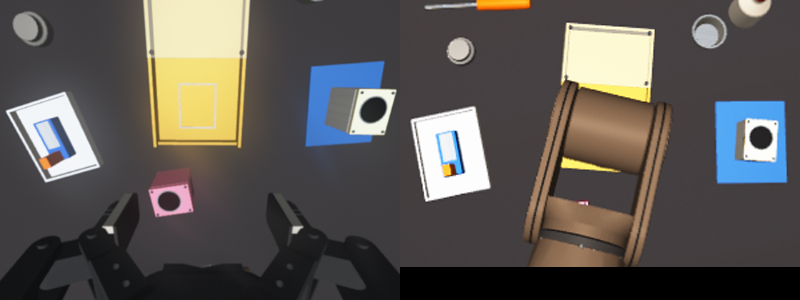

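The cassette lies flat inside the receiver, and the module stands upright on the mat. Next I regrasp the module at the same TCP pose.

Call:
{"method": "carry_out", "body": {"moves": [[0,0,0,-0.005,0,0.044,-1],[0,0,0,-0.006,0,0.055,-1],[0,0,0,-0.006,0,0.055,-1],[0,0,0,-0.006,0,0.055,-1],[0,0,0,-0.006,0,0.04,-1],[0,0,0,-0.002,0,0.015,-1],[0,0,0,0,0.02,0,-1],[0,0,0,0,0.04,0,-1],[0,0,0,0,0.03,0,-1],[0,0,0,0,0,0,-1]]}}

```text
time: 24.28
eef_pos: [0.468, -0.2787, 0.1826]
tcp_rot: [0.029, 0.708, -0.704, -0.034]
contact_force: [0.1, 0.1, -0.2]
opening: 1.004
```

Call:
{"method": "carry_out", "body": {"moves": [[0,0,0,0,0,0,-1],[0,0,0,0,0,0,-1]]}}

```text
time: 24.52
eef_pos: [0.4707, -0.2828, 0.1889]
tcp_rot: [-0.033, -0.706, 0.707, 0.031]
contact_force: [-0.3, 0.1, 0.0]
opening: 1.0
```

Call:
{"method": "carry_out", "body": {"moves": [[0,0,0,0,0,0,-1],[0,0,0,0,0,0,-1],[0,0,0,0,0,0,-1]]}}

```text
time: 24.9
eef_pos: [0.4697, -0.2827, 0.1872]
tcp_rot: [-0.033, -0.706, 0.706, 0.033]
contact_force: [-0.4, -0.2, -0.2]
opening: 1.005
```

Call:
{"method": "carry_out", "body": {"moves": [[0,0,0,0.001,0.03,-0.001,-1],[0,0,0,0,0.035,0,-1],[0,0,0,0,0.03,0,-1],[0,0,0,0,0.02,0,-1],[0,0,0,0,0.01,0,-1],[0,0,0,0,0.002,0,-1],[0,0,0,0,0,0,-1],[0,0,0,0,0,0,-1]]}}

```text
time: 25.9
eef_pos: [0.4694, -0.282, 0.061]
tcp_rot: [-0.033, -0.706, 0.707, 0.032]
contact_force: [0.4, -0.6, 0.4]
opening: 1.002
```

Call:
{"method": "carry_out", "body": {"moves": [[0,0,0,0,0,0,-0.2],[0,0,0,0,0,0,0.0],[0,0,0,0,0,0,0.2],[0,0,0,0,0,0,0.4],[0,0,0,0,0,0,0.6],[0,0,0,0,0,0,1],[0,0,0,0,0,0,1],[0,0,0,0,0,0,1]], "squeeze": 40}}

```text
time: 26.9
eef_pos: [0.4693, -0.2821, 0.0606]
tcp_rot: [-0.033, -0.706, 0.707, 0.032]
contact_force: [0.2, -2.1, 4.9]
opening: 0.643
```

Call:
{"method": "carry_out", "body": {"moves": [[0,0,0,0,-0.004,0,1],[0,0,0,0,-0.012,0,1],[0,0,0,0,-0.025,0,1],[0,0,0,0,-0.03,0,1],[0,0,0,0,-0.025,0,1],[0,0,0,0,-0.014,0,1],[0,0,0,0,0,0,1]]}}

```text
time: 27.78
eef_pos: [0.469, -0.2815, 0.1706]
tcp_rot: [-0.033, -0.706, 0.707, 0.032]
contact_force: [0.3, 0.1, -3.7]
opening: 0.642
```

Call:
{"method": "carry_out", "body": {"moves": [[0,0,0,0,0,-0.012,1],[0,0,0,0,0,-0.03,1],[0,0,0,0,0,-0.04,1],[0,0,0,0,0,-0.045,1],[0,0,0,0,0,-0.045,1],[0,0,0,0,0,-0.04,1],[0,0,0,0,0,-0.03,1],[0,0,0,0,0,-0.02,1],[0,0,0,0.001,0,-0.012,1],[0,0,0,0,0,0,1]]}}

```text
time: 29.02
eef_pos: [0.4923, -0.0078, 0.169]
tcp_rot: [0.031, 0.706, -0.706, -0.033]
contact_force: [0.1, -0.8, -3.1]
opening: 0.64
```

Call:
{"method": "carry_out", "body": {"moves": [[0,0,0,0,0.015,0,1],[0,0,0,0,0.025,0,1],[0,0,0,0,0.025,0,1],[0,0,0,0,0.02,0,1],[0,0,0,0,0.013,0,1],[0,0,0,0,0.005,0,1],[0,0,0,0,0,0,1],[0,0,0,0,0,0,1]]}}

```text
time: 30.02
eef_pos: [0.4938, -0.0088, 0.0678]
tcp_rot: [-0.033, -0.706, 0.706, 0.032]
contact_force: [-0.1, 0.1, -3.4]
opening: 0.639
```

```bash
python3 - <<'E'
from h import *
m,im=snap('wrist','w5.png');s=get_state();print(s["eef_pos"],s["contact_force"])
cv2.imwrite("pics/v5.png",cv2.resize(im[130:330,180:380],None,fx=3,fy=3,interpolation=cv2.INTER_CUBIC))
E
```

```text
[ 0.49380029 -0.00873355  0.06786473] [ 0.3549871  -0.32623544 -3.67477033]
```

View pics/v5.png

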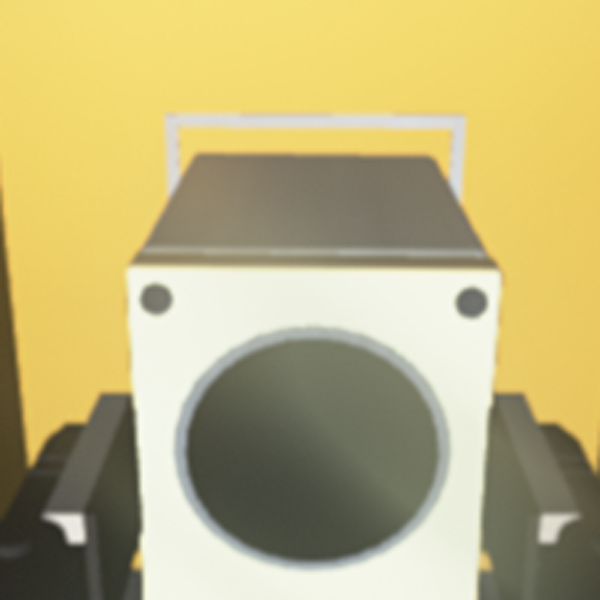

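The outline's back edge runs from (165,115) to (466,116), and the module's bottom back edge from (196,155) to (433,157).

```bash
python3 - <<'E'
from h import *
m,im=load("w5.png")
f=lambda p:(np.array(p)+.5)/3-.5+[180,130]
def show(n,p,z):
    w=ray(m,f(p),z)*1000;d=(w[0]-w[1])
    yaw=np.arctan2(d[1],d[0])-np.pi/2;print(n,w[:,:2].round(1).tolist(),"c",w.mean(0).round(2)[:2],"len",np.linalg.norm(d).round(1),"yaw",np.degrees(yaw).round(2));return w.mean(0)[:2]
o=show("outline",[(165,114),(467,115)],.004)
b=show("mod bottom",[(196,155),(433,157)],.0107)
t=show("mod top",[(127,267),(500,269)],.0907)
y=np.radians(-5.35);e=np.array([np.cos(y),np.sin(y)]);n=np.array([-e[1],e[0]])
for q in(b,t): print("module centre - place, along x,y tray:",((q-35*e)-(o-42*e))@e,((q-o)@n))
E
```

```text
outline [[537.9, 20.9], [531.3, -48.6]] c [534.58 -13.85] len 69.7 yaw -5.45
mod bottom [[529.1, 14.0], [523.7, -39.5]] c [526.37 -12.73] len 53.8 yaw -5.75
mod top [[530.5, 14.5], [525.2, -39.3]] c [527.87 -12.43] len 54.0 yaw -5.59
module centre - place, along x,y tray: -1.2736284613866684 0.34712441057359816
module centre - place, along x,y tray: 0.18697364989851853 0.7905344247066319
```

Call:
{"method": "carry_out", "body": {"moves": [[0,0,0,0,0.002,0,1],[0,0,0,-0.0005,0.002,0.0005,1],[0,0,0,0,0.001,0,1],[0,0,0,0,0.001,0,1],[0,0,0,0,0,0,1],[0,0,0,0,0,0,1]]}}

```text
time: 30.82
eef_pos: [0.4936, -0.0092, 0.0617]
tcp_rot: [-0.033, -0.706, 0.706, 0.033]
contact_force: [-4.0, -0.4, 5.0]
opening: 0.642
```

Call:
{"method": "carry_out", "body": {"moves": [[0,0,0,0,0.001,0,1],[0,0,0,0,0,0,1],[0,0,0,0,0,0,1]]}}

```text
time: 31.2
eef_pos: [0.4938, -0.0092, 0.0617]
tcp_rot: [-0.032, -0.706, 0.706, 0.033]
contact_force: [-6.5, 1.2, 11.5]
opening: 0.642
```

In contact. I'll ease off slightly, then release and retreat.

Call:
{"method": "carry_out", "body": {"moves": [[0,0,0,0,-0.001,0,1],[0,0,0,0,0,0,0.1],[0,0,0,0,0,0,-0.2],[0,0,0,0,0,0,-0.6],[0,0,0,0,0,0,-1],[0,0,0,0,0,0,-1],[0,0,0,0,0,0,-1],[0,0,0,0,-0.015,0,-1],[0,0,0,0,-0.03,0,-1],[0,0,0,0,-0.04,0,-1]]}}

```text
time: 32.45
eef_pos: [0.4929, -0.009, 0.1469]
tcp_rot: [0.032, 0.706, -0.706, -0.033]
contact_force: [0.2, -0.8, -0.2]
opening: 1.002
```

Call:
{"method": "carry_out", "body": {"moves": [[0,0,0,0,-0.04,0,-1],[0,0,0,0,-0.04,0,-1],[0,0,0,0,-0.035,0,-1],[0,0,0,0,-0.02,0,-1],[0,0,0,0,0,0,-1],[0,0,0,0,0,0,-1],[0,0,0,0,0,0,-1]]}}

```text
time: 33.33
eef_pos: [0.4928, -0.009, 0.2794]
tcp_rot: [0.032, 0.707, -0.706, -0.034]
contact_force: [0.6, 0.0, -1.1]
opening: 1.001
```

```bash
python3 - <<'E'
from h import *
m,im=snap('wrist','w6.png');m2,i2=snap('scene','s6.png');s=get_state();print(s["eef_pos"],s["contact_force"],s["opening"])
a=cv2.resize(im[100:240,200:360],(480,420),interpolation=cv2.INTER_CUBIC);b=cv2.resize(im,(320,240));c=cv2.resize(i2[100:235,130:430],(320,144))
c=cv2.copyMakeBorder(c,0,36,0,0,cv2.BORDER_CONSTANT);cv2.imwrite("pics/v6.png",np.hstack([a,np.vstack([b,c])]))
E
```

```text
[ 0.49296466 -0.00899172  0.27969443] [-0.05900976 -0.02721091  0.36623077] 0.9960554517043088
```

View pics/v6.png

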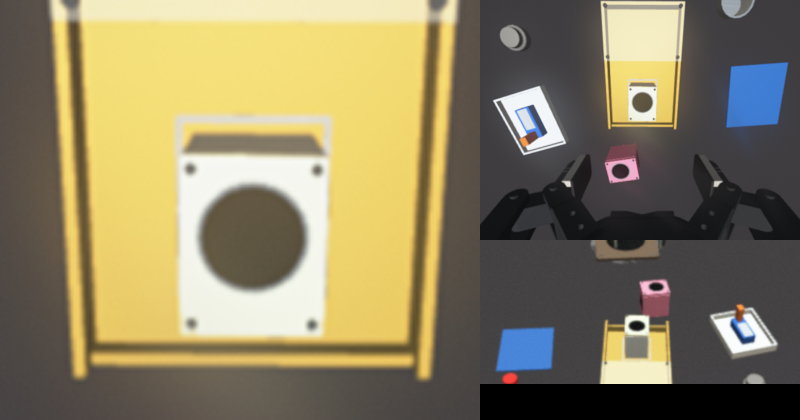

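The module stands upright in the outline, centred and with margins on both sides at the back. The cassette lies flat in the receiver and the gripper is clear. I'll check the numbers, then sign off.

```bash
python3 - <<'E'
from h import *
m,_=load("w6.png")
f=lambda p:(np.array(p)+.5)/3-.5+[200,100]
o=ray(m,f([(176,115),(331,115)]),.004)*1000;t=ray(m,f([(178,155),(329,155),(323,336),(181,335)]),.084)*1000;b=ray(m,f([(184,153),(327,153)]),.084)*1000
y=np.radians(-5.35);e=np.array([np.cos(y),np.sin(y)]);n=np.array([-e[1],e[0]])
p=o.mean(0)[:2]-42*e;c=t.mean(0)[:2];print("place",p,"module",c,"diff tray axes",(c-p)@e,(c-p)@n)
d=t[0]-t[1];print("module yaw",np.degrees(np.arctan2(d[1],d[0]))-90, "lens",np.linalg.norm(np.diff(t,axis=0),axis=1))
print(sign_off())
E
```

```text
place [492.69568932 -10.01070618] module [492.68232012  -9.65277062] diff tray axes -0.046684691735443096 0.3551297563001073
module yaw -5.252369544354536 lens [55.36607488 69.96865711 55.40799429]
the job is handed in; nothing more can be done
None
```

The job is done and handed in at about 33.5 s of the 72 s allowed. I stood the module on the mat, slid the cassette about 58 mm clear of the cover and laid it in the receiving tray. Then I stood the module back on its outline and let go of everything.

- **Module:** the last wrist picture puts it upright, within about 0.4 mm of the outline's centre. Its yaw measures -5.25° against the tray's roughly -5.35°. The camera calibration is only good to about 2 mm, so the position is no surer than that.
- **Cassette:** it lies flat inside the receiving tray in the last wrist and scene pictures. I judged this by eye, not by measurement.
- **Set-downs:** the highest force read was about 13 N at the module's final set-down. The other set-downs read 3 to 7 N.
- **Gripper:** it ended open, about 0.28 m up, touching nothing.
- **Other things on the bench:** I did not measure them, but none of the planned moves went near them. The pictures I viewed showed no sign of anything shifted.

One check disagreed. Just before the final set-down, the module's top and bottom edges gave positions 1.5 mm apart along the tray, within the calibration error. I corrected by only 0.5 mm in each direction.

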